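Set the kitchen display to its reading angle and wake it

TASK

The kitchen display stands too upright to be read from above. Lean its screen back to 30 degrees from upright, let go so that the hinge holds it there on its own, and then wake it by pressing in the blue button on the top edge of the screen. The screen must still lean back 30 degrees when you are finished, and the mug, the jam jar and the tomato tin must stay where they are.

Things in the scene. Friction and masses are not known exactly. Their poses are not given: they have to be found in the camera images.
- display: The kitchen display as a whole: a grey rounded foot, 120 x 150 x 14 mm, that does not move, a sloping aluminium neck behind, and a white-edged screen with black glass on a friction hinge. Origin: on the worktop under the hinge axis. Axes: x from the glass side to the back of the device (the glass faces -x, roughly towards the robot), y along the hinge, z up. Beside it there is at least 25 mm free on each side of the screen; nothing stands in front of it.
- hinge_axis (a point): Middle of the hinge axis, 85 mm above the worktop. Its axes turn with the screen: z runs up along the screen, y along the hinge, x out of the back of the screen. In these axes the screen is a slab 18 mm thick (x from -39 mm, the glass, to -21 mm), 206 mm wide (y +-103 mm), from z = -45 mm (lower edge) to z = +95 mm (upper edge); a grey fabric loudspeaker 160 mm wide on its back fills x up to -1 mm for z from 20 to 86 mm.
- glass_upper (a point): Point on the glass in the middle of its width, 25 mm below the upper edge: a good place to push. Axes as hinge_axis (the glass faces its -x).
- button_top (a point): Top of the blue button when it is not pressed: in the middle of the screen's upper edge, 9 mm proud of it. The button is 11 mm (across the screen's thickness) x 44 mm (along the edge). Axes as hinge_axis; the button goes in along -z. The point moves with the screen but not with the button.
- display_screen (a joint): Lean of the screen in rad: 0 = upright, positive = leaning back (upper edge away from the robot), negative = tipped forward; stops at -0.25 and 1.1. 30 degrees is 0.524. The hinge has friction and stays where it is left: it takes about 0.8 N m to turn either way (some 11 N pushed squarely 70 mm from the axis), so pressing the button hard can shift it.
- display_button (a joint): Travel of the button in m: 0 = out, 0.005 = fully in. A spring pushes it out; it takes about 4.5 N to push it fully in.
- mug: White mug with blue stripes, 84 x 118 x 101 mm, standing to the left of the display (its +y side). Origin at the centre of its underside. To be left alone.
- jam: Jam jar with red contents, 69 mm across, 99 mm high, standing to the right of the display (its -y side). Origin at the centre of its underside. To be left alone.
- tomatoes: Tomato tin, 101 mm across, 118 mm high, standing on a wooden board at the robot's right. Origin at the centre of its underside. To be left alone.

How it is judged:
By the outcome, as a careful person would: the job done as asked, in the order asked, and still so for the second after the job is handed in, with the robot touching nothing.
It also fails if it takes over 48 s, if anything falls off the work surface, if the arm or the gripper's body presses on something with over 40 N, if the wrist force passes 120 N, or if a joint passes its speed limit or range.

ROBOT

A 7-joint arm with a two-finger parallel gripper is mounted at the origin on a cart in front of the work surface, level with it; the furniture and walls round the work are solid. World frame = base frame: x ahead of the robot, y to its left, z up, the work surface at z = 0. Lengths are in m, angles in rad, forces in N, time in s.
With the tool pointing down it reaches from about 0.4 to 0.875 m from the base axis. Payload 19.3 kg.
Tool frame: the origin (TCP) lies at the very end of the fingers, on their centre line; the grasp point (between the pads) lies bot.pinch_z behind it (bot.pinch_z is the distance from the TCP to the grasp point, in m); z points along the fingers, y is the line along which they close (so a half turn about z gives the same grasp; the last joint's range is limited). The gripper opens to 85 mm and grips with 20 to 120 N. Pads are 22 mm wide; open, the fingers measure 114 mm over their backs; the gripper's body (76 mm by 85 mm) begins 54 mm behind the grasp point. The pads swing forward as they close: fully open they stand 13 mm farther back than shut.
Start: joints at [1.07, 0.521, -0.036, 1.599, 0.021, 1.021, -0.113], TCP at [0.261, -0.568, 0.231] pointing down, gripper open.
Joint ranges: [-2.91, 2.91], [-0.3, 2.13], [-1.5, 1.42], [0.17, 2.43], [-1.26, 4.41], [0.16, 1.93], [-2.52, 2.52]. Speed limits (rad/s): [1.89, 1.89, 2.39, 2.39, 3.01, 3.01, 3.01].

INTERFACE

Orientations are given as [roll, pitch, yaw] about the fixed x, y, z axes, in that order (R = Rz(yaw) Ry(pitch) Rx(roll)).
In Python, from workcell import bot, grab_frame, ticket gives the robot as it stands.
- The arm moves only by the tool arm_command, never from a script. Its argument "commands" is a list of rows, each a list of 3 entries, a list of its own where there are three numbers: the shift along the world's x, y, z in mm, then the turn about the world's z in rad, then the gripper command: -1 is fully open, 1 is shut, values between are in proportion. In form: [[[tx, ty, tz], roll, fingers], ...]. A call has 1 to 20 rows; each row shifts and turns the commanded pose from where the row before left it; what a row does not reach is not made up. A row lasts 1/10 s, in which the tool goes at most 50 mm and 8.59 degrees, less where a joint would pass 70% of its speed; a pose out of reach is approached as far as the arm can. A call with a gripper value outside its range is refused whole. The fingers move at their own pace and stop on an object; "newtons" is the grip in N (left out, the last holds). Time passes only in rows, so rows that do not move let the fingers close. It gives the time, the measured TCP pose, the force, the opening and the grip force at its end, in the units of the state.
- bot.observe(): the state, without advancing time (a new reading comes with each control period).
- grab_frame(name): name is "scene" or "side" or "wrist"; returns a dict with "image" (384x512x3 uint8, red, green, blue), "vertical_fov" (degrees; the focal length in pixels is half the picture's height over the tangent of half this angle, whatever the lens; pixels are square), "cx", "cy" (the principal point, pixels), "R" (3x3) and "t" (3): a world point X has camera coordinates R X + t. Camera axes: x right, y down, z forward; pixel columns grow to the right and rows downward; lengths in m; the calibration is good to about 2 mm. A picture is of the moment at which its call begins. There is no depth.
- ticket.job_done(): hands the job in; it is judged then, once.
The state is a dict: "clock": time; "qpos": joint angles; "qd": joint speeds; "joint_efforts": joint torques, N m; "position": TCP position; "tool_rot": TCP orientation; "force": force on the tool from outside, world axes, zero at the start; "moment": the same for the moment, N m; "grip_width": finger opening in m; "finger_force": force on a finger pad.
Only numpy, scipy, OpenCV 4.12 (cv2) and the standard library are available. Lean on these libraries where they do the work, as an engineer would, in place of code of your own. Each camera call takes 0.05 s, during which the arm holds its last target. There are 200 camera calls.

## Working session

There is one attempt and no reset: what is moved stays moved. The work goes in short steps, Python scripts to look and compute and a tool call to move; the robot and the scene stay as the last step left them, time stands still between calls to the robot, and variables do not carry over. Pictures are saved under pics/ and viewed, at most 10 in all, crops included, and the job is handed in when it is done.

Besides the shell and the picture viewer there is one more tool, called after "Emit:" as a command line: name --argument value ..., lists and objects as JSON in quotes. arm_command: Moves the arm, as the interface text tells. Its arguments: {"type":"object","properties":{"commands":{"type":"array"},"newtons":{"type":"number"}},"required":["commands"]}

```bash
mkdir -p pics; python3 - <<'E'
from workcell import bot, grab_frame
import cv2,numpy as np
for n in("scene","side"):
    f=grab_frame(n); cv2.imwrite(f"pics/{n}0.png",f["image"][:,:,::-1]); print(n,f["vertical_fov"],f["cx"],f["cy"],np.round(f["R"],3).tolist(),np.round(f["t"],3))
print(bot.observe()); print(bot.pinch_z)
E
```

```text
scene 52.8084983815172 254.6557357877849 193.9296607831588 [[-0.844, -0.536, 0.022], [-0.306, 0.449, -0.84], [0.44, -0.715, -0.543]] [0.409 0.254 0.907]
side 47.11140353335177 253.5105315102871 195.27140709956683 [[0.999, -0.054, -0.005], [-0.035, -0.557, -0.83], [0.042, 0.829, -0.558]] [-0.454  0.155  1.49 ]
{'clock': 0.1, 'qpos': array([ 1.0697625 ,  0.52196765, -0.03631059,  1.59993946,  0.02124283,
        1.02108259, -0.11279301]), 'qd': array([-6.07832652e-04, -1.07659988e-04, -2.43159334e-06, -2.38767866e-03,
       -5.47289953e-04,  1.27531442e-03, -2.91285988e-03]), 'joint_efforts': array([ 4.63466640e-03, -9.28483343e+01,  1.98424682e+00, -3.70531869e+01,
        1.82471133e-02,  5.25243406e-03,  1.46942392e-05]), 'position': array([ 0.2608462 , -0.56764387,  0.23077936]), 'tool_rot': array([-3.14058765e+00,  1.14460708e-04,  4.30837485e-01]), 'force': array([ 0.45214623, -0.79700747,  0.22097482]), 'moment': array([ 0.01232553, -0.01855194, -0.01953179]), 'finger_force': 0.0, 'grip_width': 0.08534068776715815}
0.0187
```

View pics/scene0.png

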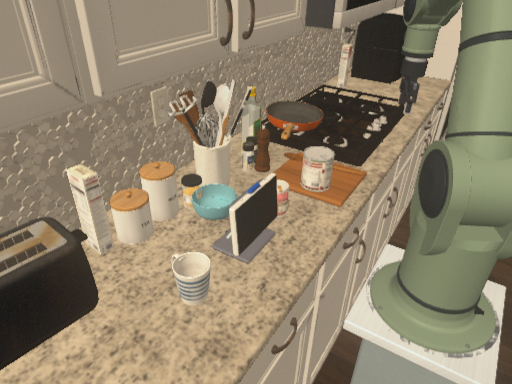

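View pics/side0.png

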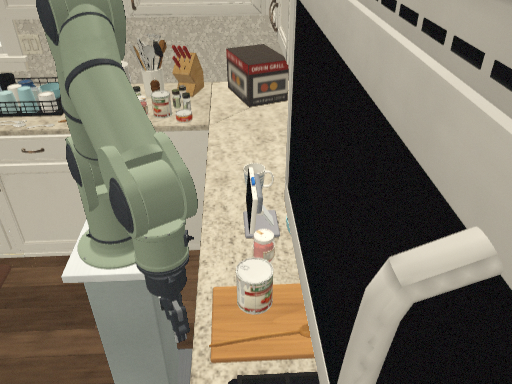

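The scene view shows the display at about (250,215), with the mug at (192,277), jam jar at (281,197) and tin at (317,170). In the side view the screen is seen edge-on at about (250,200). I'll enlarge both.

```bash
python3 - <<'E'
import cv2,numpy as np
a=cv2.imread("pics/scene0.png")[165:265,205:295]; b=cv2.imread("pics/side0.png")[155:255,225:295]
a=cv2.resize(a,None,fx=6,fy=6,interpolation=2)[:, :430+110]; b=cv2.resize(b,None,fx=6,fy=6,interpolation=2)
cv2.imwrite("pics/c1.png",a); cv2.imwrite("pics/c2.png",b)
E
```

```text
(no output)
```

View pics/c1.png

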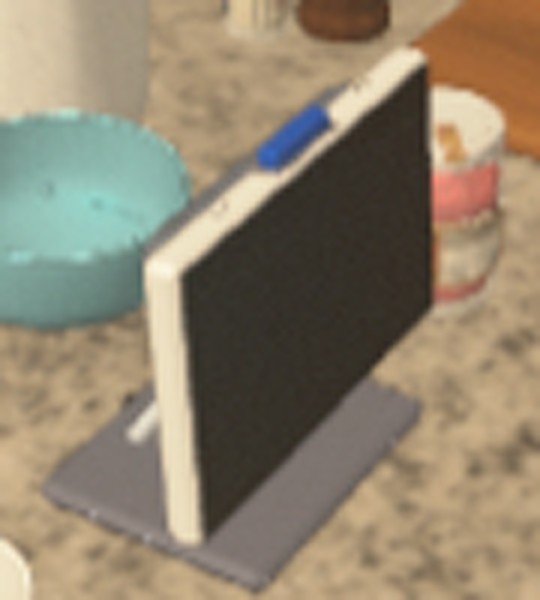

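View pics/c2.png

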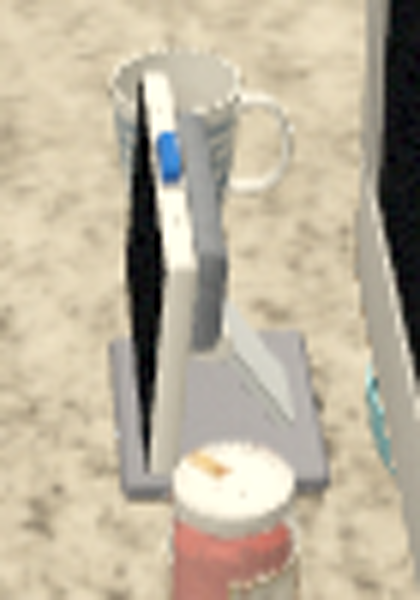

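Scene crop: the screen's top corners are at about (147,263), (185,275) and (428,68), with the button top at about (293,133). Side crop: the near top corners are at (165,258) and (193,265), and the bottom corner is at (150,472). Next I fit pose and lean to these, and the neighbours roughly.

```bash
cat > h.py <<'E'
import numpy as np
from scipy.optimize import least_squares
def proj(f,X):
    c=np.asarray(X)@np.array(f["R"]).T+f["t"]; F=192/np.tan(np.radians(f["vertical_fov"]/2))
    return c[...,:2]/c[...,2:]*F+[f["cx"],f["cy"]]
def world(p,P):  # p=x,y,yaw,lean ; P hinge-axis coordinates in mm
    P=np.asarray(P,float)/1000; c,s=np.cos(p[3]),np.sin(p[3])
    x=c*P[...,0]+s*P[...,2]; z=-s*P[...,0]+c*P[...,2]+.085; y=P[...,1]
    C,S=np.cos(p[2]),np.sin(p[2])
    return np.stack([p[0]+C*x-S*y,p[1]+S*x+C*y,z],-1)
def fit(obs,p0):  # obs: list of (frame, pts3d, pixels)
    r=lambda p:np.concatenate([(proj(f,world(p,P))-u).ravel() for f,P,u in obs])
    return least_squares(r,p0,loss="soft_l1")
def ground(f,uv,z):
    F=192/np.tan(np.radians(f["vertical_fov"]/2)); R=np.array(f["R"]); C=-R.T@f["t"]
    d=R.T@np.array([(uv[0]-f["cx"])/F,(uv[1]-f["cy"])/F,1]); return C+d*(z-C[2])/d[2]
E
python3 - <<'E'
from h import *
from workcell import grab_frame
s,d=grab_frame("scene"),grab_frame("side")
A=np.array([[-21,103,95],[-39,103,95],[-39,-103,95],[-39,103,-45],[-21,103,-45],[-39,-103,-45],[-30,0,104]])
a=np.array([[147,263],[183,276],[430,66],[203,540],[170,538],[433,303],[293,133]])
B=np.array([[-39,-103,95],[-21,-103,95],[-39,103,95],[-21,103,95],[-39,-103,-45],[-21,-103,-45]])
b=np.array([[165,260],[193,265],[142,78],[168,75],[149,474],[173,474]])
ua=[205,165]+(a+.5)/6-.5; ub=[225,155]+(b+.5)/6-.5
r=fit([(s,A,ua),(d,B,ub)],[.6,0,0,.1]); p=r.x
print(p.round(4)); print((proj(s,world(p,A))-ua).round(1).tolist(),(proj(d,world(p,B))-ub).round(1).tolist())
for k in(p[3],.524):
  q=[*p[:3],k]; print(k,"glass_upper",world(q,[-39,0,70]).round(4),"button",world(q,[-30,0,104]).round(4))
print("foot corner",world([*p[:3],0],[-60,75,-71]),ground(s,[248.2,261.8],.01))
print("mug",ground(s,(192,258),.101),"jam",ground(d,(263,233),.099),"tin",ground(d,(254,268),.118))
E
```

```text
[0.4769 0.0591 0.0325 0.0731]
[[-1.0, -0.1], [-0.5, -0.3], [0.3, -2.9], [0.0, 3.0], [-0.5, 1.1], [0.4, 0.9], [0.5, -0.6]] [[-0.2, 1.7], [0.9, 0.9], [-1.3, -1.2], [-0.5, -0.6], [-0.3, 1.2], [1.1, 1.2]]
0.07305842319658677 glass_upper [0.4431 0.058  0.1577] button [0.4546 0.0584 0.1909]
0.524 glass_upper [0.4782 0.0591 0.1651] button [0.503  0.0599 0.1901]
foot corner [0.41450185 0.13210806 0.014     ] [0.42200525 0.13001601 0.01      ]
mug [0.48103896 0.27252686 0.101     ] jam [ 0.47901728 -0.10818214  0.099     ] tin [ 0.44161114 -0.28253313  0.118     ]
```

The fit is plausible: hinge at (0.477, 0.059), yaw 0.03, lean about 4°, button at height 0.19. I'll close the gripper, swing over at safe height, and stop in front of the screen.

Emit:
arm_command --commands '[[[16,31,1],-0.02,1],[[16,31,1],-0.02,1],[[16,31,1],-0.02,1],[[16,31,1],-0.02,1],[[16,31,1],-0.02,1],[[16,31,1],-0.02,1],[[16,31,1],-0.02,1],[[16,31,1],-0.02,1],[[16,31,1],-0.02,1],[[16,31,1],-0.02,1],[[-1,32,0],-0.02,1],[[-1,32,0],-0.02,1],[[-1,32,0],-0.02,1],[[-1,32,0],-0.02,1],[[-1,32,0],-0.02,1],[[-1,32,0],-0.02,1],[[-1,32,0],-0.02,1],[[-1,32,0],-0.02,1],[[-1,32,0],-0.02,1],[[-1,32,0],-0.02,1]]'

```text
clock: 2.2
position: [0.4107, 0.0633, 0.2414]
tool_rot: [3.142, -0.0, 0.03]
force: [1.2, 0.2, 0.1]
grip_width: 0.0004
finger_force: 0.0
```

Emit:
arm_command --commands '[[[-4,-3,0],0,1],[[-4,-2,-6],0,1],[[0,0,-20],0,1],[[0,0,-20],0,1],[[0,0,-20],0,1],[[0,0,-20],0,1],[[0,0,0],0,1],[[0,0,0],0,1]]'

```text
clock: 3.0
position: [0.4028, 0.0565, 0.1554]
tool_rot: [3.141, 0.001, 0.03]
force: [-0.5, -0.3, 0.6]
grip_width: -0.0002
finger_force: 0.0
```

```bash
python3 - <<'E'
from workcell import grab_frame
import cv2,numpy as np
a=grab_frame("scene")["image"][135:265,205:295,::-1]; b=grab_frame("side")["image"][125:255,210:300,::-1]
cv2.imwrite("pics/d.png",cv2.resize(np.hstack([a,b]),None,fx=4.4,fy=4.4,interpolation=2))
E
```

```text
(no output)
```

View pics/d.png

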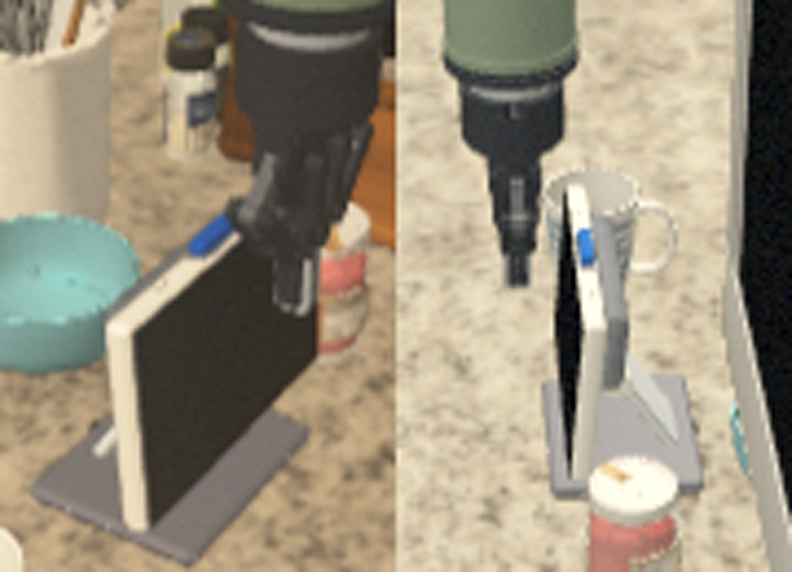

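The closed fingers stand in front of the glass at upper centre, tip near (515,280) in the right half, with a gap of about 25 mm. Now I'll find contact.

Emit:
arm_command --commands '[[[6,0,0],0,1],[[6,0,0],0,1],[[6,0,0],0,1],[[2,0,0],0,1],[[0,0,0],0,1]]'

```text
clock: 3.6
position: [0.4232, 0.0571, 0.1552]
tool_rot: [-3.142, 0.0, 0.031]
force: [-0.2, -0.3, -0.5]
grip_width: -0.0001
finger_force: 0.0
```

Emit:
arm_command --commands '[[[2,0,0],0,1],[[1,0,0],0,1],[[0,0,0],0,1]]'

```text
clock: 3.9
position: [0.426, 0.0571, 0.1553]
tool_rot: [-3.142, 0.0, 0.031]
force: [0.3, -0.3, 0.6]
grip_width: 0.0
finger_force: 0.0
```

Emit:
arm_command --commands '[[[2,0,0],0,1],[[1,0,0],0,1],[[0,0,0],0,1]]'

```text
clock: 4.2
position: [0.4291, 0.0571, 0.1553]
tool_rot: [-3.142, -0.0, 0.031]
force: [-0.4, 0.3, -0.9]
grip_width: 0.0003
finger_force: 0.0
```

Emit:
arm_command --commands '[[[2,0,0],0,1],[[1,0,0],0,1],[[0,0,0],0,1]]'

```text
clock: 4.5
position: [0.4321, 0.0571, 0.1553]
tool_rot: [-3.142, 0.0, 0.031]
force: [-0.3, -0.4, -1.1]
grip_width: 0.0001
finger_force: 0.0
```

Emit:
arm_command --commands '[[[2,0,0],0,1],[[0,0,0],0,1]]'

```text
clock: 4.7
position: [0.4332, 0.0571, 0.1551]
tool_rot: [3.141, 0.002, 0.031]
force: [-6.3, -0.5, 4.4]
grip_width: 0.0001
finger_force: 3.2
```

Emit:
arm_command --commands '[[[2,0,0],0,1],[[0,0,0],0,1]]'

```text
clock: 4.9
position: [0.4339, 0.057, 0.155]
tool_rot: [3.141, 0.004, 0.031]
force: [-16.2, 1.0, 14.9]
grip_width: 0.0001
finger_force: 8.7
```

Emit:
arm_command --commands '[[[2,0,0],0,1],[[0,0,0],0,1]]'

```text
clock: 5.1
position: [0.4356, 0.0569, 0.1551]
tool_rot: [3.141, 0.005, 0.031]
force: [-18.7, 0.2, 18.8]
grip_width: -0.0003
finger_force: 10.3
```

Emit:
arm_command --commands '[[[2,0,0],0,1],[[0,0,0],0,1]]'

```text
clock: 5.3
position: [0.4377, 0.0568, 0.1551]
tool_rot: [3.141, 0.005, 0.031]
force: [-18.3, 0.4, 18.7]
grip_width: 0.0
finger_force: 10.4
```

Contact came at TCP x≈0.433 (predicted 0.432), and the screen is turning. I'll continue along the arc to a little short of 30°, then release.

Emit:
arm_command --commands '[[[3,0,1],0,1],[[3,0,1],0,1],[[3,0,1],0,1],[[3,0,1],0,1],[[3,0,1],0,1],[[3,0,1],0,1],[[3,0,1],0,1],[[3,0,0],0,1],[[2,0,0],0,1],[[0,0,0],0,1],[[0,0,0],0,1]]'

```text
clock: 6.4
position: [0.4646, 0.057, 0.1618]
tool_rot: [3.141, 0.003, 0.031]
force: [-7.9, 0.7, 1.3]
grip_width: -0.0001
finger_force: 3.8
```

Emit:
arm_command --commands '[[[-6,0,0],0,1],[[-14,0,0],0,1],[[-20,0,0],0,1],[[-10,0,0],0,1],[[0,0,0],0,1]]'

```text
clock: 6.9
position: [0.4153, 0.057, 0.1625]
tool_rot: [3.141, -0.0, 0.031]
force: [1.0, -0.1, 0.3]
grip_width: -0.0001
finger_force: 0.0
```

```bash
python3 - <<'E'
from workcell import grab_frame
import cv2,numpy as np
a=grab_frame("scene")["image"][165:265,205:295,::-1]; b=grab_frame("side")["image"][155:255,225:290,::-1]
cv2.imwrite("pics/e.png",cv2.resize(np.hstack([a,b]),None,fx=5,fy=5,interpolation=2))
E
```

```text
(no output)
```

View pics/e.png

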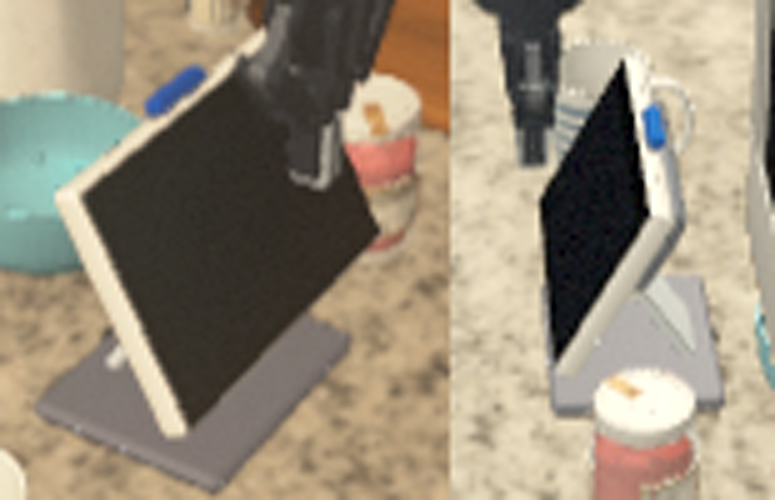

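The screen leans back clearly (side part: near top corner (650,210), bottom (557,360)). I'll measure the lean precisely by touching the glass lightly at two heights; the tip edge touches in both cases.

Emit:
arm_command --commands '[[[0,0,-17],0,1],[[0,0,-20],0,1],[[0,0,-10],0,1],[[8,0,0],0,1],[[6,0,0],0,1],[[3,0,0],0,1],[[0,0,0],0,1]]'

```text
clock: 7.7
position: [0.4339, 0.0571, 0.1158]
tool_rot: [-3.141, -0.001, 0.03]
force: [0.5, -1.1, -0.6]
grip_width: 0.0001
finger_force: 0.0
```

Emit:
arm_command --commands '[[[1,0,0],0,1],[[0,0,0],0,1]]'

```text
clock: 7.9
position: [0.434, 0.0571, 0.1155]
tool_rot: [-3.142, -0.0, 0.031]
force: [0.5, -0.5, -0.0]
grip_width: 0.0002
finger_force: 0.0
```

Emit:
arm_command --commands '[[[1,0,0],0,1],[[0,0,0],0,1]]'

```text
clock: 8.1
position: [0.4351, 0.0571, 0.1154]
tool_rot: [-3.142, -0.0, 0.031]
force: [-0.6, -0.3, -0.3]
grip_width: 0.0
finger_force: 0.0
```

Emit:
arm_command --commands '[[[1,0,0],0,1],[[0,0,0],0,1]]'

```text
clock: 8.3
position: [0.4361, 0.0571, 0.1153]
tool_rot: [-3.142, -0.0, 0.031]
force: [-1.1, 0.1, 0.6]
grip_width: 0.0
finger_force: 0.0
```

Emit:
arm_command --commands '[[[1,0,0],0,1],[[0,0,0],0,1]]'

```text
clock: 8.5
position: [0.4371, 0.0571, 0.1153]
tool_rot: [-3.142, -0.0, 0.031]
force: [0.3, 0.3, -0.3]
grip_width: -0.0
finger_force: 0.0
```

Emit:
arm_command --commands '[[[1,0,0],0,1],[[0,0,0],0,1]]'

```text
clock: 8.7
position: [0.4381, 0.0571, 0.1153]
tool_rot: [-3.142, -0.0, 0.031]
force: [0.5, 0.4, 0.6]
grip_width: -0.0001
finger_force: 0.0
```

Emit:
arm_command --commands '[[[1,0,0],0,1],[[0,0,0],0,1]]'

```text
clock: 8.9
position: [0.4391, 0.0571, 0.1153]
tool_rot: [-3.142, -0.0, 0.031]
force: [0.5, -0.4, -0.4]
grip_width: 0.0
finger_force: 0.0
```

Emit:
arm_command --commands '[[[1,0,0],0,1],[[0,0,0],0,1]]'

```text
clock: 9.1
position: [0.4397, 0.0571, 0.1152]
tool_rot: [3.141, 0.001, 0.031]
force: [-2.1, 0.2, 0.4]
grip_width: -0.0002
finger_force: 1.3
```

Low contact is at x≈0.4395, z=0.1153. Now the upper touch.

Emit:
arm_command --commands '[[[-3,0,0],0,1],[[0,0,20],0,1],[[0,0,20],0,1],[[6,0,7],0,1],[[10,0,0],0,1],[[8,0,0],0,1],[[0,0,0],0,1],[[0,0,0],0,1]]'

```text
clock: 9.9
position: [0.4607, 0.057, 0.1614]
tool_rot: [3.141, 0.001, 0.031]
force: [0.0, -0.2, -0.1]
grip_width: -0.0
finger_force: 0.0
```

Emit:
arm_command --commands '[[[1,0,0],0,1],[[0,0,0],0,1]]'

```text
clock: 10.1
position: [0.4618, 0.0571, 0.1621]
tool_rot: [3.142, 0.0, 0.031]
force: [-0.2, 1.1, -1.0]
grip_width: 0.0002
finger_force: 0.0
```

Emit:
arm_command --commands '[[[1,0,0],0,1],[[0,0,0],0,1]]'

```text
clock: 10.3
position: [0.463, 0.0571, 0.1623]
tool_rot: [-3.142, -0.0, 0.031]
force: [0.3, 0.0, -0.1]
grip_width: 0.0
finger_force: 0.0
```

Emit:
arm_command --commands '[[[1,0,0],0,1],[[0,0,0],0,1]]'

```text
clock: 10.5
position: [0.4641, 0.0571, 0.1623]
tool_rot: [-3.142, -0.0, 0.031]
force: [0.7, 0.2, 0.2]
grip_width: -0.0001
finger_force: 0.0
```

Emit:
arm_command --commands '[[[1,0,0],0,1],[[0,0,0],0,1]]'

```text
clock: 10.7
position: [0.4646, 0.0571, 0.1622]
tool_rot: [3.142, 0.001, 0.031]
force: [-2.8, -0.2, 2.3]
grip_width: 0.0001
finger_force: 1.8
```

Slope gives about 28°; combined with the geometry, about 28.5°. It needs ~2.2 mm more at this height (target TCP x≈0.4667).

Emit:
arm_command --commands '[[[2,0,0],0,1],[[1,0,1],0,1],[[0,0,0],0,1],[[0,0,0],0,1]]'

```text
clock: 11.1
position: [0.4665, 0.057, 0.1628]
tool_rot: [3.141, 0.003, 0.031]
force: [-9.6, 0.8, -0.1]
grip_width: -0.0002
finger_force: 4.0
```

Emit:
arm_command --commands '[[[0.5,0,0],0,1],[[0,0,0],0,1]]'

```text
clock: 11.3
position: [0.4669, 0.057, 0.1627]
tool_rot: [3.141, 0.003, 0.031]
force: [-9.0, 0.5, 1.4]
grip_width: 0.0001
finger_force: 4.4
```

Emit:
arm_command --commands '[[[-6,0,0],0,1],[[-14,0,0],0,1],[[-20,0,0],0,1],[[-10,0,0],0,1],[[0,0,-20],0,1],[[0,0,-20],0,1],[[0,0,-15],0,1],[[8,0,0],0,1],[[6,0,0],0,1],[[4,0,0],0,1],[[0,0,0],0,1],[[0,0,0],0,1]]'

```text
clock: 12.5
position: [0.4367, 0.0572, 0.1089]
tool_rot: [-3.141, -0.0, 0.031]
force: [-3.7, 1.6, 2.4]
grip_width: 0.0002
finger_force: 2.2
```

```bash
python3 - <<'E'
from workcell import grab_frame
import cv2,numpy as np
a=grab_frame("scene")["image"][170:260,205:290,::-1]; b=grab_frame("side")["image"][160:250,225:275,::-1]
cv2.imwrite("pics/f.png",cv2.resize(np.hstack([a,b]),None,fx=5.8,fy=5.8,interpolation=2))
E
```

```text
(no output)
```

View pics/f.png

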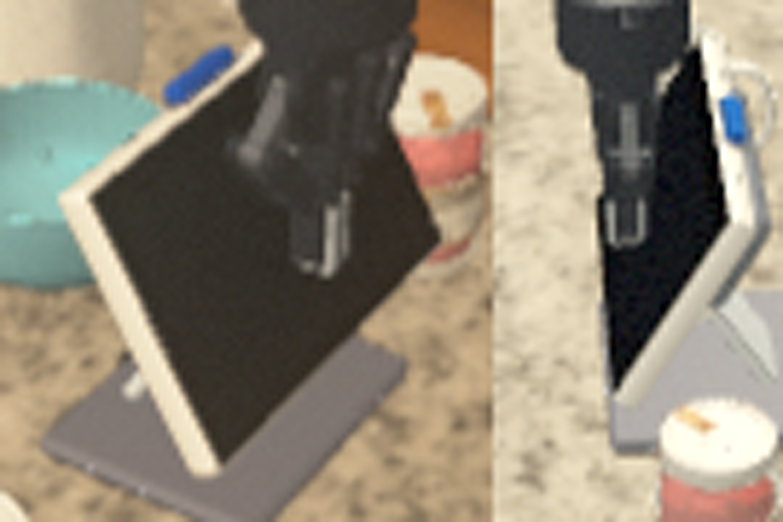

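The screen is now at scene-part corners (88,200), (218,465), (440,238) and side-part corners (730,225), (617,390). Low touch at (0.4365, z 0.1089) against the upper (0.4669, 0.1627) gives 29.5°. A cross-check with the image fit follows.

```bash
python3 - <<'E'
from h import *
from workcell import grab_frame
s,d=grab_frame("scene"),grab_frame("side")
A=np.array([[-21,103,95],[-39,103,95],[-39,103,-45],[-21,103,-45],[-39,-103,-45],[-30,0,104]])
a=np.array([[60,193],[88,201],[219,468],[190,473],[440,238],[201,73]])
B=np.array([[-39,-103,95],[-39,103,95],[-39,-103,-45]])
b=np.array([[731,222],[698,42],[616,392]])
ua=[205,170]+(a+.5)/5.8-.5; ub=[225,160]+(b-[493,0]+.5)/5.8-.5
r=fit([(s,A,ua),(d,B,ub)],[.477,.059,.03,.5]); p=r.x
print(p.round(4),np.degrees(p[3])); print((proj(s,world(p,A))-ua).round(1).tolist(),(proj(d,world(p,B))-ub).round(1).tolist())
print("button",world(p,[-30,0,104]))
E
```

```text
[0.4802 0.0555 0.0321 0.4723] 27.06102156784053
[[-0.6, 0.1], [0.0, -2.1], [0.3, 1.8], [-0.2, 1.2], [0.7, 0.2], [-0.1, -2.0]] [[0.3, 0.4], [-0.4, -1.7], [0.3, 3.8]]
button [0.50074265 0.05614742 0.19126252]
```

Image fit is coarse (27°, with 2–4 px residuals); the touch measurement is better. I'll widen its baseline with a touch nearer the lower edge.

Emit:
arm_command --commands '[[[-12,0,0],0,1],[[-13,0,0],0,1],[[0,0,-15],0,1],[[0,0,-15],0,1],[[0,0,0],0,1],[[3,0,0],0,1],[[0,0,0],0,1]]'

```text
clock: 13.4
position: [0.4151, 0.0572, 0.079]
tool_rot: [-3.141, -0.001, 0.031]
force: [-0.3, 0.0, -0.2]
grip_width: -0.0001
finger_force: 0.0
```

Emit:
arm_command --commands '[[[1,0,0],0,1],[[0,0,0],0,1]]'

```text
clock: 13.6
position: [0.4158, 0.0571, 0.0787]
tool_rot: [-3.141, -0.001, 0.031]
force: [0.3, -0.9, 0.7]
grip_width: 0.0003
finger_force: 0.0
```

Emit:
arm_command --commands '[[[1,0,0],0,1],[[0,0,0],0,1]]'

```text
clock: 13.8
position: [0.4166, 0.0571, 0.0784]
tool_rot: [-3.142, -0.0, 0.031]
force: [0.0, 0.1, 0.5]
grip_width: 0.0001
finger_force: 0.0
```

Emit:
arm_command --commands '[[[1,0,0],0,1],[[0,0,0],0,1]]'

```text
clock: 14.0
position: [0.4176, 0.0571, 0.0783]
tool_rot: [-3.142, -0.0, 0.031]
force: [0.1, -0.4, -0.1]
grip_width: 0.0003
finger_force: 0.0
```

Emit:
arm_command --commands '[[[1,0,0],0,1],[[0,0,0],0,1]]'

```text
clock: 14.2
position: [0.4186, 0.0571, 0.0783]
tool_rot: [-3.142, 0.0, 0.031]
force: [-0.2, 0.2, -0.7]
grip_width: -0.0
finger_force: 0.0
```

Emit:
arm_command --commands '[[[1,0,0],0,1],[[0,0,0],0,1]]'

```text
clock: 14.4
position: [0.4193, 0.0571, 0.0782]
tool_rot: [3.142, 0.0, 0.031]
force: [-1.0, 0.7, -0.1]
grip_width: 0.0002
finger_force: 0.5
```

The three touches agree on 29.4–29.5°, close enough to 30°. Now back off, rise, and go above the button (predicted top at about (0.504, 0.0575, 0.190)); the front edge of the tip should land mid-button.

Emit:
arm_command --commands '[[[-8,0,0],0,1],[[-7,0,0],0,1],[[0,0,25],0,1],[[0,0,30],0,1],[[0,0,30],0,1],[[0,0,30],0,1],[[0,0,30],0,1],[[0,0,17],0,1],[[30,0,0],0,1],[[30,0,0],0,1],[[30,0,0],0,1],[[18,0,0],0,1],[[0,0,0],0,1],[[0,0,-15],0,1],[[0,0,-15],0,1],[[0,0,-6],0,1],[[0,0,0],0,1],[[0,0,0],0,1]]'

```text
clock: 16.2
position: [0.5123, 0.0572, 0.2048]
tool_rot: [-3.142, -0.0, 0.031]
force: [0.4, 0.6, 0.4]
grip_width: 0.0003
finger_force: 0.0
```

```bash
python3 - <<'E'
from workcell import grab_frame
import cv2,numpy as np
a=grab_frame("scene")["image"][150:240,205:290,::-1]; b=grab_frame("side")["image"][150:240,225:275,::-1]
cv2.imwrite("pics/g.png",cv2.resize(np.hstack([a,b]),None,fx=5.8,fy=5.8,interpolation=2))
E
```

```text
(no output)
```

View pics/g.png

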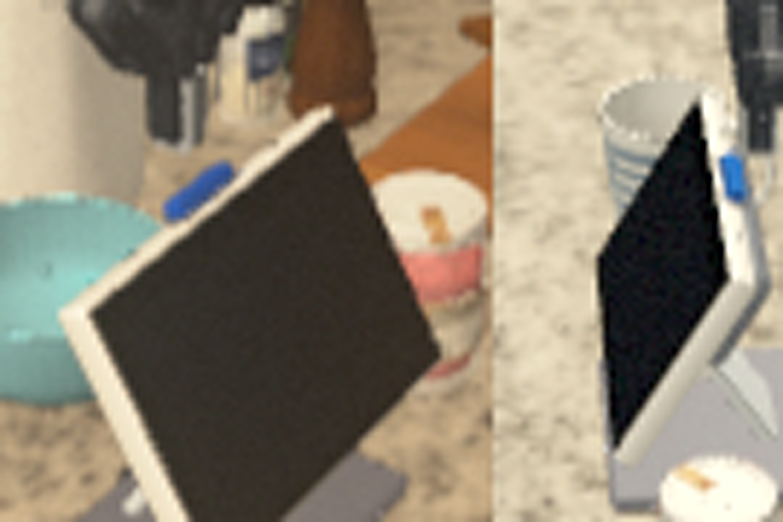

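The tip hangs above and slightly behind the button (side part: tip (763,150), button (735,178)). I'll check against projections.

```bash
python3 - <<'E'
from h import *
from workcell import grab_frame,bot
import cv2
s,d=grab_frame("scene"),grab_frame("side"); T=bot.observe()["position"]
q=[.4787,.058,.032,.514]
def c(f,X,o,du): return ((proj(f,X)-o+.5)*5.8-.5+[du,0]).round(0)
for n,X in(("tcp",T),("btn",world(q,[-30,0,104])),("btn mid",world(q,[-30,0,99.5]))): print(n,X.round(4),c(s,X,[205,150],0),c(d,X,[225,150],493))
for n,f,o,du in(("s",s,[205,150],0),("d",d,[225,150],493)):
    im=f["image"].astype(int); m=((im[...,2]>130)&(im[...,2]-im[...,0]>70)).astype(np.uint8)
    k,l,st,ce=cv2.connectedComponentsWithStats(m)
    for i in range(1,k):
        e=(ce[i]-o+.5)*5.8-.5+[du,0]
        if st[i,4]>8 and 0<e[0]<783 and 0<e[1]<522: print("blue",n,e.round(0),st[i])
E
```

```text
tcp [0.5126 0.0571 0.2048] [176. 144.] [755. 152.]
btn [0.5037 0.0588 0.1903] [191. 180.] [739. 172.]
btn mid [0.5015 0.0587 0.1864] [195. 189.] [735. 178.]
blue s [198. 190.] [234 179  11   8  32]
blue d [733. 177.] [264 177   5   8  25]
```

Projections agree with the images within about 1 px. Descend, then press along the screen's axis in small steps.

Emit:
arm_command --commands '[[[-1.5,1,-5],0,1],[[0,0,-5],0,1],[[0,0,-2],0,1],[[0,0,0],0,1],[[0,0,0],0,1]]'

```text
clock: 16.9
position: [0.511, 0.0581, 0.1922]
tool_rot: [-3.142, 0.0, 0.031]
force: [0.2, 0.2, -0.5]
grip_width: 0.0001
finger_force: 0.0
```

Emit:
arm_command --commands '[[[-0.5,0,-0.9],0,1],[[-0.5,0,-0.9],0,1],[[0,0,0],0,1]]'

```text
clock: 17.2
position: [0.5099, 0.0581, 0.1905]
tool_rot: [-3.142, -0.0, 0.031]
force: [1.2, -0.3, 0.3]
grip_width: -0.0002
finger_force: 0.0
```

Emit:
arm_command --commands '[[[-0.5,0,-0.9],0,1],[[-0.5,0,-0.9],0,1],[[0,0,0],0,1]]'

```text
clock: 17.5
position: [0.509, 0.0581, 0.1887]
tool_rot: [-3.142, -0.0, 0.031]
force: [-0.6, -0.1, 2.9]
grip_width: -0.0003
finger_force: 1.1
```

Emit:
arm_command --commands '[[[-0.5,0,-0.9],0,1],[[-0.5,0,-0.9],0,1],[[0,0,0],0,1]]'

```text
clock: 17.8
position: [0.508, 0.0581, 0.1869]
tool_rot: [-3.142, -0.0, 0.031]
force: [-0.4, 0.2, 2.8]
grip_width: 0.0001
finger_force: 1.7
```

Emit:
arm_command --commands '[[[-0.5,0,-0.9],0,1],[[-0.5,0,-0.9],0,1],[[0,0,0],0,1]]'

```text
clock: 18.1
position: [0.5074, 0.0581, 0.1855]
tool_rot: [-3.142, -0.001, 0.031]
force: [0.2, -1.3, 10.2]
grip_width: -0.0001
finger_force: 4.6
```

Emit:
arm_command --commands '[[[-0.5,0,-0.9],0,1],[[0,0,0],0,1]]'

```text
clock: 18.3
position: [0.5073, 0.0581, 0.1852]
tool_rot: [-3.141, -0.002, 0.031]
force: [-0.1, -1.4, 19.5]
grip_width: 0.0001
finger_force: 8.4
```

Force rose sharply after about 5 mm of travel, so the button is fully in, and the load stays below the hinge friction. Retract and check the lean.

Emit:
arm_command --commands '[[[1,0,1.8],0,1],[[2,0,4],0,1],[[3,0,15],0,1],[[0,0,25],0,1],[[0,0,30],0,1],[[0,0,30],0,1],[[0,0,0],0,1],[[0,0,0],0,1]]'

```text
clock: 19.1
position: [0.5124, 0.0581, 0.29]
tool_rot: [-3.142, -0.0, 0.031]
force: [-0.6, -0.4, -0.7]
grip_width: 0.0002
finger_force: 0.0
```

```bash
python3 - <<'E'
from workcell import grab_frame
import cv2,numpy as np
a=grab_frame("scene")["image"][150:240,205:290,::-1]; b=grab_frame("side")["image"][150:240,225:275,::-1]
n=np.hstack([a,b]); cv2.imwrite("pics/h.png",cv2.resize(n,None,fx=5.8,fy=5.8,interpolation=2))
E
```

```text
(no output)
```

View pics/h.png

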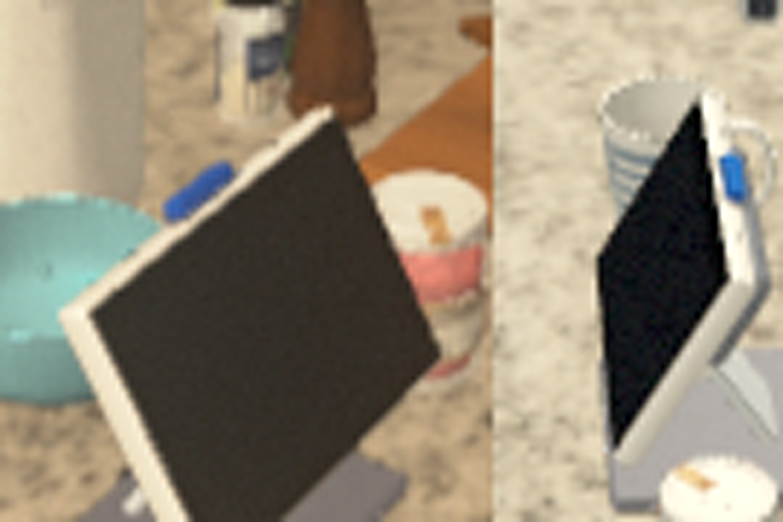

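The screen's corners are where they were before the press (scene (88,312), (440,352); side (730,278)), so the lean is unchanged. The button is out again, the mug and jam jar are unmoved, and the robot is clear.

```bash
python3 -c "
from workcell import ticket
print(ticket.job_done())"
```

```text
the job is handed in; nothing more can be done
None
```

The job is handed in: the screen leans back about 29.5° by touch measurement (a coarser image fit said 27°), the hinge held it through a full press of the blue button, and the mug, jar and tin were not touched.

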